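# Bring the variable transformer up to its rated line

## Robot

A 7-joint arm with a two-finger parallel gripper is mounted at the origin on the work surface. World frame = base frame: x ahead of the robot, y to its left, z up, the work surface at z = 0. Lengths are in m, angles in degrees, forces in N, time in s.
With the tool pointing down it reaches from about 0.4 to 0.85 m from the base axis. Payload 6.9 kg.
Tool frame: the origin (TCP) lies at the very end of the fingers, on their centre line; the grasp point (between the pads) lies 19 mm behind it; z points along the fingers, y is the line along which they close (so a half turn about z gives the same grasp; the last joint's range is limited). The gripper opens to 85 mm and grips with 20 to 120 N. Pads are 22 mm wide; open, the fingers measure 114 mm over their backs; the gripper's body (76 mm by 85 mm) begins 54 mm behind the grasp point. The pads swing forward as they close: fully open they stand 13 mm farther back than shut.
Start: joints at [83.394, 29.078, -13.613, 85.955, 7.202, 65.827, -8.869], TCP at [0.137, -0.61, 0.231] pointing down, gripper open.
Joint ranges: [-176.47, 176.47], [-13.61, 117.27], [-81.72, 77.17], [0.22, 143.17], [-87.28, 267.28], [10, 112.55], [-165.47, 165.47]. Speed limits (degrees/s): [136.94, 136.94, 180, 180, 180, 180, 180].

## Interface

Orientations are given as [roll, pitch, yaw] about the fixed x, y, z axes, in that order (R = Rz(yaw) Ry(pitch) Rx(roll)).
In Python, from rig import bot, viewer gives the robot as it stands. The module is installed in compiled form; this text tells all that it offers.
- The arm moves only by the shell command python3 -m jog 'ROWS' [OPENING] [FORCE]. ROWS is JSON, a list of rows, each a list of 2 entries, a list of its own where there are three numbers: the shift along the tool's x, y, z in cm, then the turn about the tool's z in rad. In form: [[[x, y, z], yaw], ...]. A call has 1 to 5 rows; each row shifts and turns the commanded pose from where the row before left it, along the tool's axes as they then stand; what a row does not reach is not made up. A row lasts 1/10 s, in which the tool goes at most 50 mm and 8.59 degrees, less where a joint would pass 70% of its speed; a pose out of reach is approached as far as the arm can. A call is refused whole if a number of a shift passes 5 or a number of a turn 0.15, either way. A call with a gripper value outside its range is refused whole. OPENING is the finger opening in cm, from 0 to 8.54, set as the call begins (- or left out, the last holds). The fingers move at their own pace and stop on an object; FORCE is the grip in N (left out, the last holds). Time passes only in rows, so rows that do not move let the fingers close. It gives the time, the measured TCP pose, the force, the opening and the grip force at its end, in the units of the state.
- bot.read_state(): the state, without advancing time (a new reading comes with each control period).
- viewer.read_camera(name): name is "scene" or "top" or "wrist"; returns a dict with "img" (480x640x3 uint8, red, green, blue), "range_z" (480x640 float32, m along the optical axis (not along the pixel's ray), 0 where there is no reading), "vfov" (degrees; the focal length in pixels is half the picture's height over the tangent of half this angle, whatever the lens; pixels are square), "cx", "cy" (the principal point, pixels), "xyz" and "rotation" of the camera in the world; the wrist camera has in their place "hand_eye" (4x4, takes a point from camera to tool coordinates, whose origin is the TCP and whose axes are the flange's). Camera axes: x right, y up, looking along -z (the intrinsics and any distortion apply to the point x, -y, -z); pixel columns grow to the right and rows downward; lengths in m; the calibration is good to about 2 mm. A picture is of the moment at which its call begins: read the wrist's pose just before it.
- bot.job_done(): hands the job in; it is judged then, once.
The state is a dict: "t": time; "joint_positions": joint angles; "joint_vel": joint speeds; "effort": joint torques, N m; "ee_pos": TCP position; "orientation": TCP orientation; "ft_force": force on the tool from outside, world axes, zero at the start; "moment": the same for the moment, N m; "gripper_width": finger opening in m; "finger_force": force on a finger pad.
Only numpy, scipy, OpenCV 4.12 (cv2) and the standard library are available. Lean on these libraries where they do the work, as an engineer would, in place of code of your own. Each camera call takes 0.05 s, during which the arm holds its last target. There are 200 camera calls.

## Task

Power up the bench transformer: with a fingertip, press down the raised end of the rocker switch on its top so that it is switched on while the dial still stands low, then push the bar of the big dial round clockwise until the white index mark lines up with the one long line of the scale. Do not run more than half a scale division past the line, only push (never grip the dial's bar between the fingers), and leave the things lying on and around the transformer where they are.

Things in the scene. Friction and masses are not known exactly. Their poses are not given: they have to be found in the camera images.
- variac: the bench transformer, a grey steel case fixed in place, 220 mm deep (its x) x 190 mm wide (its y), flat top (deck) 150 mm above its origin; origin: centre of its underside; x points to its back, y to its left as seen by someone facing its front, z up. On the deck: the dial, its axis 25 mm behind the middle; the rocker switch near the front edge, left of the middle; and the flux tin
- dial (a joint): angle of the dial (rad), growing clockwise seen from above, stops at 0 and 5.236, starts between 0 and 0.9. The index mark's direction at 0 is 150 deg counter-clockwise of the transformer's +x; it lines up with the long line at 3.840 (220 deg on). No detents, no spring: it stays where it is left; friction 0.14 N m (about 4 N at 36 mm from the axis)
- dial_center (a point): point on the dial's vertical axis at half the height of its bar, 20.5 mm above the deck. The dial is a black disc (radius 52 mm, top 8 mm above the deck) with a straight bar grip across its middle: 84 mm long (42 mm each way), 18 mm thick, from 8 to 33 mm above the deck, both ends alike. x points along the bar to the index mark
- index_tip (a point): outer end of the white index mark, on the dial's skirt 52 mm from its axis, 8 mm above the deck; a white line on top of the bar points the same way. It turns with the dial
- target_line (a point): inner end of the long scale line, 54 mm from the dial's axis, 2 mm above the deck; the index tip comes to stand 2 mm inside it. The aluminium dial plate (radius 78 mm, 2 mm thick) bears 16 black radial lines 20 deg apart, starting 54 mm from the axis: 15 short (8.5 mm) and this one long (21.5 mm) and heavier
- switch (a joint): tilt of the rocker switch (rad): 0 off, 0.36 fully on (its stop; from 0.28 it counts as on). It stays where it is left; about 3 to 4 N on its raised end turns it
- switch_on_end (a point): middle of the top face of the rocker's raised end: press down here. The rocker is black, 34 mm long (transformer's y), 22 mm wide, hinged across its middle; the raised end is the left one (+y). This point is 9 mm from the hinge, 12 mm above the deck when off, 8 mm when on. The bezel round it is 4 mm high. Axes as the transformer's when off
- flux_tin: round brass tin, 42 mm across, 16 mm high, standing on the deck in front of the dial, right of the switch; origin: centre of its underside. Leave it alone, like all the following
- spool: green solder spool standing on end, 54 mm across, 42 mm high; origin: centre of its underside
- tip_cleaner: grey-blue tin with brass wool, 68 mm across, 36 mm high; origin: centre of its underside
- board: green circuit board, 70 x 50 mm, 16 mm high over its connector; origin: centre of its underside
- tweezers: black tweezers lying flat, 124 mm long (its x); origin: under the middle
- driver: small black screwdriver lying flat, 150 mm long (its x); origin: its underside
- pump: blue and black desoldering pump lying flat, 190 mm long (its x), 23 mm thick; origin: under the middle

How it is judged (in metres and radians):
On the way:
1. the rocker switch is on (0.28 or more) while the dial still stands low (below 1.1) (value of joint switch above 0.28 rad and value of joint dial below 1.1 rad), for 0.1 s.
At the end, for the whole second after the job is handed in: The switch is on (0.28 rad or more) and the dial is at rest with its index mark within 5 deg (0.087 rad, a quarter of a division) of the long line (value of joint switch above 0.28 rad and value of joint dial between 3.7524 and 3.927 rad and velocity of joint dial between -0.02 and 0.02 rad/s); the robot touches nothing.
It fails at once if the dial is run more than half a division (10 deg) past the long line (value of joint dial above 4.0142 rad).
It fails at once if the dial's bar is gripped: the fingers press on both of its long sides at once ((contact force between the fingers and dial_c1 above 1 N or contact force between the fingers and dial_c3 above 1 N) and (contact force between the fingers and dial_c2 above 1 N or contact force between the fingers and dial_c4 above 1 N)).
It fails at once if one of the loose things (flux tin, spool, tip cleaner, board, tweezers, screwdriver, pump) is moved or lifted more than 15 mm (distance of any of flux_tin, spool, tip_cleaner, board, tweezers, driver, pump from where it was at the start of the episode above 0.015 m).
It also fails if it takes over 61 s, if anything falls off the work surface, if the arm or the gripper's body presses on something with over 40 N, if the wrist force passes 120 N, or if a joint passes its speed limit or range.

## Working session

There is one attempt and no reset: what is moved stays moved. The work goes in short steps, Python scripts to look and compute and a shell command to move; the robot and the scene stay as the last step left them, time stands still between calls to the robot, and variables do not carry over. Pictures are saved under pics/ and viewed, at most 10 in all, crops included, and the job is handed in when it is done.

```bash
mkdir -p pics
cat > h.py <<'E'
import numpy as np, cv2
from rig import bot, viewer
from scipy.spatial.transform import Rotation as R
def cam(name):
    s=bot.read_state(); c=viewer.read_camera(name)
    if 'hand_eye' in c:
        T=np.eye(4); T[:3,:3]=R.from_euler('xyz',s['orientation'],degrees=True).as_matrix(); T[:3,3]=s['ee_pos']; M=T@np.array(c['hand_eye'])
    else:
        M=np.eye(4); r=np.array(c['rotation']); M[:3,:3]=r if r.shape==(3,3) else R.from_euler('xyz',r,degrees=True).as_matrix(); M[:3,3]=c['xyz']
    c['M']=M; return c
def ray(c,u,v):
    f=240/np.tan(np.radians(c['vfov']/2)); return np.array([(u-c['cx'])/f,-(v-c['cy'])/f,-1.])
def at_depth(c,u,v):
    d=c['range_z'][int(v),int(u)]; return (c['M']@np.r_[ray(c,u,v)*d,1])[:3]
def at_z(c,u,v,z):
    d=c['M'][:3,:3]@ray(c,u,v); o=c['M'][:3,3]; return o+d*(z-o[2])/d[2]
E
python3 - <<'E'
from h import *
s=bot.read_state(); print(s)
for n in ['top','scene']:
    c=cam(n); print(n,{k:v for k,v in c.items() if k not in('img','range_z','M')})
    cv2.imwrite(f'pics/{n}0.png',c['img'][:,:,::-1])
    np.savez(f'{n}0.npz',**{k:v for k,v in c.items()})
E
```

```text
{'t': 0.0, 'joint_positions': array([ 83.39424698,  29.12573135, -13.60672248,  86.00719682,
         7.20133053,  65.82675196,  -8.87061329]), 'joint_vel': array([-0.03318321, -0.07179654,  0.01538056,  0.0316479 , -0.12020392,
       -0.0815679 , -0.04122579]), 'effort': array([-8.69705809e-05, -6.20591211e+01, -2.18643732e+00, -2.49645907e+01,
        1.26711134e-02,  1.19001223e-02, -2.75423315e-05]), 'ee_pos': array([ 0.13667502, -0.60937168,  0.2304352 ]), 'orientation': array([-1.79898922e+02,  2.23240718e-03,  1.26476223e+01]), 'ft_force': array([-0.55980471,  0.09251283,  0.31134509]), 'moment': array([ 0.06386666, -0.0162358 ,  0.02788586]), 'finger_force': 0.0, 'gripper_width': 0.08541206954071869}
top {'vfov': 47.573135455868226, 'cx': 321.91288342530095, 'cy': 241.4980518148193, 'xyz': array([0.26297708, 0.07145841, 1.43881544]), 'rotation': array([  8.27314992,   0.48807807, -89.32407057])}
scene {'vfov': 50.76949930669372, 'cx': 324.5198381272111, 'cy': 244.0507160865542, 'xyz': array([ 1.03973002, -0.74129328,  1.05733076]), 'rotation': array([46.52781252, -1.16849719, 36.87728444])}
```

View pics/top0.png

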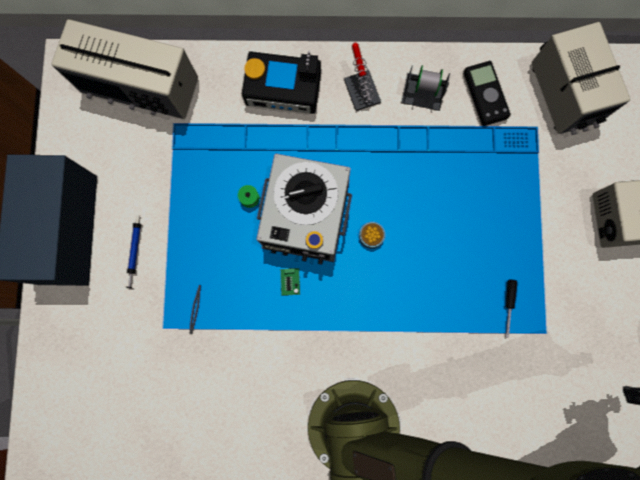

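View pics/scene0.png

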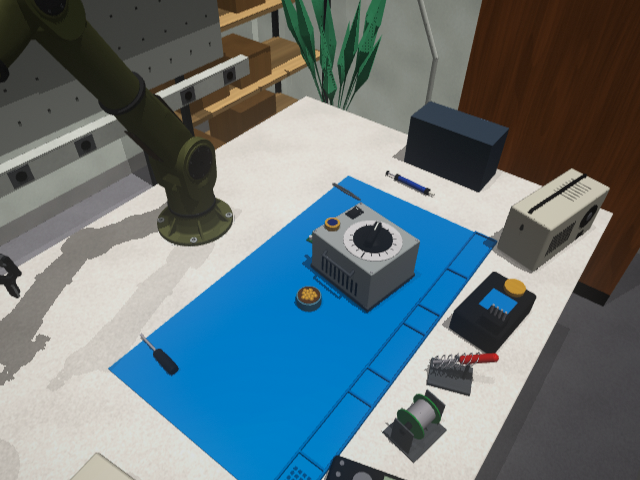

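Run:
```python
from h import *
c=dict(np.load('top0.npz'))
for n,p in dict(c1=(274,154),c2=(351,163),c3=(334,261),c4=(258,243),dial=(305,193),sw=(281,233),tin=(314,240),spool=(248,196)).items():
    print(n,at_depth(c,*p).round(4), at_z(c,*p,.15).round(4))
im=c['img'][145:270,235:385][:,:,::-1]
cv2.imwrite('pics/topcrop.png',cv2.resize(im,None,fx=4.8,fy=4.8,interpolation=cv2.INTER_CUBIC))
```

```text
c1 [0.6669 0.205  0.1461] [0.6657 0.2046 0.15  ]
c2 [ 6.891e-01  9.400e-03 -1.000e-04] [0.6447 0.0159 0.15  ]
c3 [4.20e-01 5.35e-02 3.00e-04] [0.4037 0.0553 0.15  ]
c4 [0.4658 0.2565 0.0029] [0.445  0.2376 0.15  ]
dial [0.5601 0.1255 0.1858] [0.5686 0.127  0.15  ]
sw [0.4678 0.1819 0.1626] [0.4698 0.183  0.15  ]
tin [0.451  0.1032 0.1678] [0.4537 0.1036 0.15  ]
spool [0.5839 0.2808 0.0455] [0.5598 0.2651 0.15  ]
```

View pics/topcrop.png

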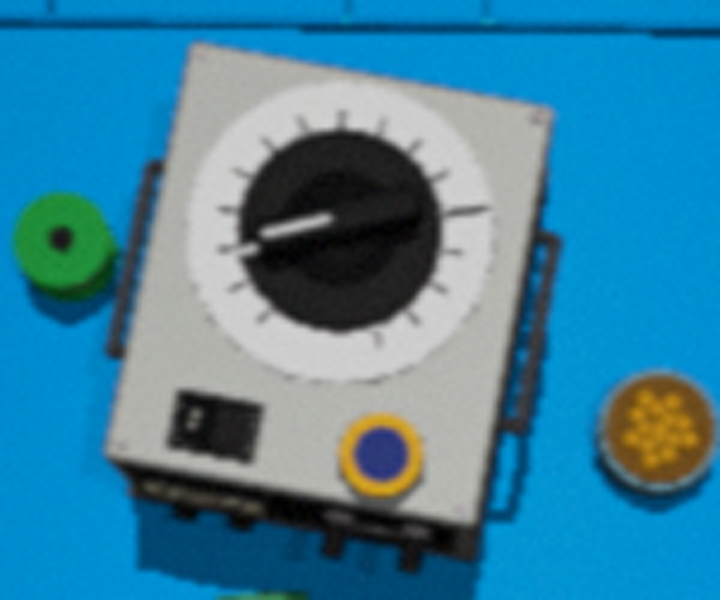

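Run:
```python
from h import *
c=dict(np.load('top0.npz'))
f=lambda x,y,z:at_z(c,235+(x+.5)/4.8-.5,145+(y+.5)/4.8-.5,z)
bl,br,fr,fl=[f(*p,.15)[:2] for p in [(192,43),(552,107),(478,525),(108,455)]]
print(bl,br,fr,fl, [np.linalg.norm(a-b).round(4) for a,b in[(bl,br),(br,fr),(fr,fl),(fl,bl)]])
ex=(bl+br-fl-fr); yaw=np.arctan2(ex[1],ex[0]); ey=bl+fl-br-fr; print('yaw',np.degrees(yaw),np.degrees(np.arctan2(-ey[0],ey[1])))
ctr=(bl+br+fr+fl)/4; ex=np.array([np.cos(yaw),np.sin(yaw)]); ey=np.array([-ex[1],ex[0]])
d=ctr+.025*ex; print('ctr',ctr,'dial',d,'dial skirt px',f(341,229,.158)[:2])
for n,p,z in [('idx',(238,252),.158),('barline0',(262,236),.183),('barline1',(332,217),.183),('long0',(447,213),.152),('long1',(487,208),.152),('sw',(216,427),.162),('swL',(192,418),.162),('tin',(381,455),.166)]:
    q=f(*p,z)[:2]; v=q-d; print(n,q.round(4),'rel dial',[(v@ex).round(4),(v@ey).round(4)],np.degrees(np.arctan2(v@ey,v@ex)).round(1), 'rel ctr',[((q-ctr)@ex).round(4),((q-ctr)@ey).round(4)])
```

```text
[0.66683067 0.20318551] [0.63484783 0.01926587] [0.42049121 0.05503638] [0.45369198 0.23997054] [np.float64(0.1867), np.float64(0.2173), np.float64(0.1879), np.float64(0.2163)]
yaw -9.63258752308303 -10.021802179631372
ctr [0.54396542 0.12936457] dial [0.56861294 0.12518134] dial skirt px [0.56841042 0.12517113]
idx [0.5561 0.1766] rel dial [np.float64(-0.021), np.float64(0.0486)] 113.3 rel ctr [np.float64(0.004), np.float64(0.0486)]
barline0 [0.5585 0.163 ] rel dial [np.float64(-0.0162), np.float64(0.0356)] 114.6 rel ctr [np.float64(0.0088), np.float64(0.0356)]
barline1 [0.5685 0.1287] rel dial [np.float64(-0.0007), np.float64(0.0034)] 102.2 rel ctr [np.float64(0.0243), np.float64(0.0034)]
long0 [0.5786 0.0721] rel dial [np.float64(0.0188), np.float64(-0.0507)] -69.7 rel ctr [np.float64(0.0438), np.float64(-0.0507)]
long1 [0.5814 0.0519] rel dial [np.float64(0.0249), np.float64(-0.0701)] -70.5 rel ctr [np.float64(0.0499), np.float64(-0.0701)]
sw [0.4665 0.1853] rel dial [np.float64(-0.1107), np.float64(0.0422)] 159.2 rel ctr [np.float64(-0.0857), np.float64(0.0422)]
swL [0.4709 0.1973] rel dial [np.float64(-0.1084), np.float64(0.0547)] 153.2 rel ctr [np.float64(-0.0834), np.float64(0.0547)]
tin [0.4527 0.1033] rel dial [np.float64(-0.1106), np.float64(-0.041)] -159.7 rel ctr [np.float64(-0.0856), np.float64(-0.041)]
```

```bash
python3 -m jog '[[[3.8,-1,-0.4],0],[[3.8,-1,-0.4],0],[[3.8,-1,-0.4],0],[[3.8,-1,-0.4],0],[[3.8,-1,-0.4],0]]' 0 20
python3 -m jog '[[[3.8,-1,-0.4],0],[[3.8,-1,-0.4],0],[[3.8,-1,-0.4],0],[[3.8,-1,-0.4],0],[[0,0,0],0]]'
python3 -m jog '[[[1,-3.9,0],0],[[1,-3.9,0],0],[[1,-3.9,0],0],[[1,-3.9,0],0],[[1,-3.9,0],0]]'
python3 -m jog '[[[1,-3.9,0],0],[[1,-3.9,0],0],[[1,-3.9,0],0],[[1,-3.9,0],0],[[1,-3.9,0],0]]'
python3 -c "
from h import *
s=bot.read_state();print(s['joint_positions'].round(1),s['ee_pos'],s['orientation'],s['ft_force'],s['gripper_width'])"
```

```text
t: 0.6
ee_pos: [0.3124, -0.5184, 0.2511]
orientation: [-180.0, 0.0, 12.6]
ft_force: [0.4, 0.0, 0.1]
gripper_width: 0.0124
finger_force: 0.0
t: 1.1
ee_pos: [0.4571, -0.4419, 0.2673]
orientation: [-179.9, -0.3, 13.2]
ft_force: [0.3, 0.1, -0.2]
gripper_width: 0.0003
finger_force: 0.0
t: 1.6
ee_pos: [0.4562, -0.2445, 0.267]
orientation: [-180.0, 0.0, 12.6]
ft_force: [0.5, 0.9, 0.3]
gripper_width: -0.0003
finger_force: 0.0
t: 2.1
ee_pos: [0.4624, -0.0435, 0.2671]
orientation: [180.0, 0.0, 12.6]
ft_force: [1.2, 0.1, 0.0]
gripper_width: 0.0001
finger_force: 0.0
[ 21.8  13.7 -24.7 105.3   6.4  62.4 -82.7] [ 0.46244952 -0.04353466  0.26714185] [1.79990262e+02 2.23176668e-02 1.26174560e+01] [1.2039186  0.0898841  0.00898952] 0.00014168525208143562
```

```bash
python3 -m jog '[[[1,-4,0],0],[[1,-4,0],0],[[1,-4,0],0],[[1,-4,0],0],[[1,-4,0],0]]' >/dev/null
python3 -m jog '[[[1,-3.8,0],0],[[0,0,0],-0.145],[[0,0,0],-0.145],[[0,0,0],-0.145],[[0,0,0],-0.145]]' >/dev/null
python3 -m jog '[[[0,0,0],-0.145],[[0,0,0],-0.145],[[0,0,0],-0.145],[[0,0,0],-0.145],[[0,0,0],-0.145]]' >/dev/null
python3 -m jog '[[[0,0,0],-0.145],[[0,0,0],-0.145],[[0,0,0],-0.145],[[0,0,0],-0.145],[[0,0,0],-0.145]]' >/dev/null
python3 -m jog '[[[0,0,0],-0.145],[[0,0,0],-0.145],[[0,0,0],-0.145],[[0,0,0],-0.145],[[0,0,0],-0.145]]' >/dev/null
python3 -m jog '[[[0,0,0],0],[[0,0,0],0]]'
python3 - <<'E'
from h import *
s=bot.read_state();print(s['joint_positions'].round(1),s['ee_pos'],s['orientation'],s['ft_force'],s['gripper_width'])
c=cam('wrist'); np.savez('w1.npz',**c); cv2.imwrite('pics/w1.png',c['img'][:,:,::-1])
E
```

```text
t: 4.8
ee_pos: [0.4695, 0.2003, 0.267]
orientation: [-180.0, -0.0, 170.2]
ft_force: [0.2, 1.1, -0.8]
gripper_width: -0.0002
finger_force: 0.0
[ 19.7  29.7 -71.7  99.1  29.4  73.1  21.5] [0.46945544 0.20027276 0.26696612] [-1.79994700e+02 -3.93270623e-02  1.70244034e+02] [ 0.21368176  1.10191071 -0.78527361] -0.00024772945681711655
```

View pics/w1.png

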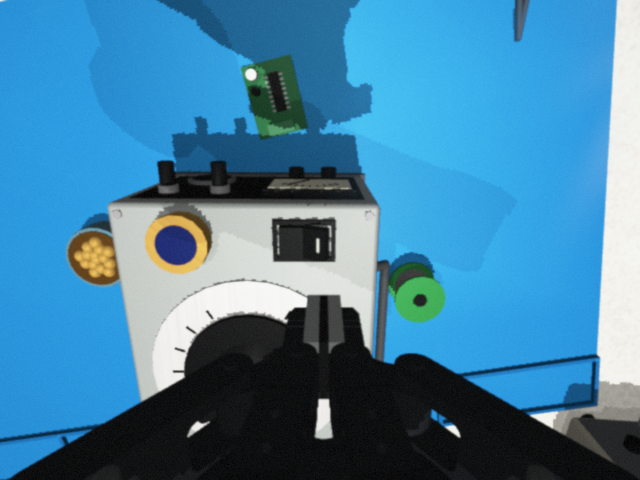

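Run:
```python
from h import *
c=dict(np.load('w1.npz'))
P=[at_z(c,*p,.154)[:2] for p in [(274,220),(334,219),(335,262),(275,261)]]
print(np.round(P,4),np.mean(P,0)); 
for p in [(305,240),(325,240),(180,243),(230,215)]: print(p,at_depth(c,*p).round(4))
yaw=np.radians(-9.8); ey=np.array([-np.sin(yaw),np.cos(yaw)]); h=np.mean(P,0)
print('press',h+.015*ey,'on_end',h+.009*ey)
```

```text
[[0.4529 0.169 ]
 [0.4593 0.21  ]
 [0.4908 0.2056]
 [0.4827 0.1633]] [0.47141979 0.18695691]
(305, 240) [0.4684 0.1882 0.1617]
(325, 240) [0.469  0.202  0.1673]
(180, 243) [0.454  0.1068 0.1691]
(230, 215) [0.4445 0.1394 0.1526]
press [0.47397293 0.20173803] on_end [0.47295168 0.19582559]
```

```bash
python3 -m jog '[[[0,0.4,3],0],[[0,0,3],0],[[0,0,3],0],[[0,0,0],0],[[0,0,0],0]]'
python3 -m jog '[[[0,0,0.4],0],[[0,0,0.4],0],[[0,0,0.2],0],[[0,0,0.2],0],[[0,0,0],0]]'
python3 -m jog '[[[0,0,0.2],0],[[0,0,0.2],0],[[0,0,0.1],0],[[0,0,0],0]]'
```

```text
t: 5.35
ee_pos: [0.47, 0.2049, 0.1779]
orientation: [-180.0, -0.0, 170.4]
ft_force: [0.0, 0.3, 0.6]
gripper_width: -0.0001
finger_force: 0.0
t: 5.85
ee_pos: [0.4704, 0.2052, 0.1657]
orientation: [179.9, 0.0, 170.5]
ft_force: [0.8, 1.3, 0.9]
gripper_width: 0.0001
finger_force: 0.8
t: 6.25
ee_pos: [0.4704, 0.2055, 0.161]
orientation: [179.9, 0.1, 170.5]
ft_force: [-0.5, 3.1, 8.2]
gripper_width: -0.0002
finger_force: 4.0
```

```bash
python3 -m jog '[[[0,0,0.1],0],[[0,0,0],0]]'
python3 -m jog '[[[0,0,0.1],0],[[0,0,0],0]]'
python3 -m jog '[[[0,0,0.1],0],[[0,0,0],0]]'
python3 -m jog '[[[0,0,0.1],0],[[0,0,0],0]]'
```

```text
t: 6.45
ee_pos: [0.4704, 0.2055, 0.1608]
orientation: [179.9, 0.1, 170.5]
ft_force: [-1.9, 0.9, 17.5]
gripper_width: 0.0004
finger_force: 8.4
t: 6.65
ee_pos: [0.4705, 0.2056, 0.1605]
orientation: [180.0, 0.2, 170.5]
ft_force: [-3.8, -1.1, 25.3]
gripper_width: 0.0001
finger_force: 12.8
t: 6.85
ee_pos: [0.4706, 0.2057, 0.1603]
orientation: [180.0, 0.2, 170.5]
ft_force: [-5.8, -3.6, 34.3]
gripper_width: 0.0001
finger_force: 17.1
t: 7.05
ee_pos: [0.4706, 0.2057, 0.1601]
orientation: [180.0, 0.3, 170.5]
ft_force: [-8.3, -5.0, 42.3]
gripper_width: 0.0002
finger_force: 21.5
```

```bash
python3 -m jog '[[[0,0,-1],0],[[0,0,-3],0],[[0,0,-3],0],[[0,0,0],0],[[0,0,0],0]]'
python3 - <<'E'
from h import *
c=cam('wrist'); np.savez('w2.npz',**c)
im=np.vstack([dict(np.load('w1.npz'))['img'][180:280,240:380],c['img'][180:280,240:380]])[:,:,::-1]
cv2.imwrite('pics/w2.png',cv2.resize(im,None,fx=3,fy=3))
b=dict(np.load('w1.npz'))
for d in (b,c):
  for u in range(280,332,6): print((at_depth(d,u,250 )).round(4)[[1,2]],end=' ')
  print()
E
```

```text
t: 7.55
ee_pos: [0.47, 0.2037, 0.2259]
orientation: [-179.9, 0.0, 170.5]
ft_force: [0.2, 0.3, -0.9]
gripper_width: 0.0001
finger_force: 0.0
[0.1698 0.1611] [0.174  0.1617] [0.178  0.1614] [0.1821 0.1618] [0.1862 0.1614] [0.1903 0.1623] [0.1947 0.1656] [0.1987 0.1669] [0.2025 0.1628] 
[0.1808 0.1638] [0.184  0.1627] [0.1873 0.1617] [0.1907 0.1622] [0.1941 0.1619] [0.1974 0.1608] [0.2008 0.1604] [0.2043 0.1615] [0.2074 0.1566]
```

View pics/w2.png

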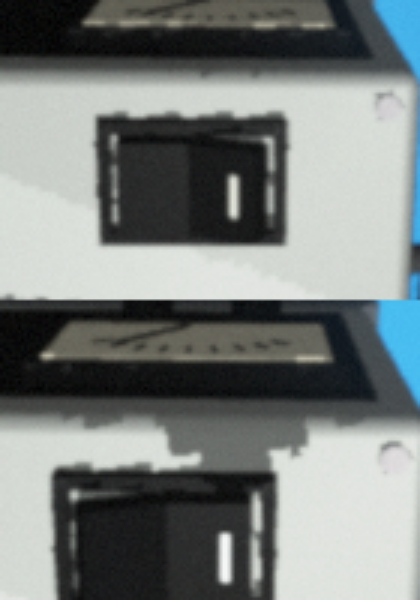

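```bash
python3 -m jog '[[[-3.6,-2.4,0],0],[[-3.6,-2.4,0],0],[[0,0,0],-0.135],[[0,0,0],-0.135],[[0,0,0],-0.13]]'
python3 -m jog '[[[0,0,1],0],[[0,0,0],0],[[0,0,0],0]]'
python3 - <<'E'
from h import *
s=bot.read_state();print(s['joint_positions'].round(1))
c=cam('wrist'); np.savez('w3.npz',**c); cv2.imwrite('pics/w3.png',c['img'][:,:,::-1])
E
```

```text
t: 8.1
ee_pos: [0.5327, 0.1443, 0.2244]
orientation: [-180.0, -0.2, -166.3]
ft_force: [-0.1, -0.3, -0.7]
gripper_width: -0.0
finger_force: 0.0
t: 8.4
ee_pos: [0.5327, 0.145, 0.2153]
orientation: [-180.0, -0.1, -166.7]
ft_force: [0.4, 0.4, -0.2]
gripper_width: 0.0001
finger_force: 0.0
[ 24.5  39.1 -74.2  98.   39.1  73.9  45. ]
```

View pics/w3.png

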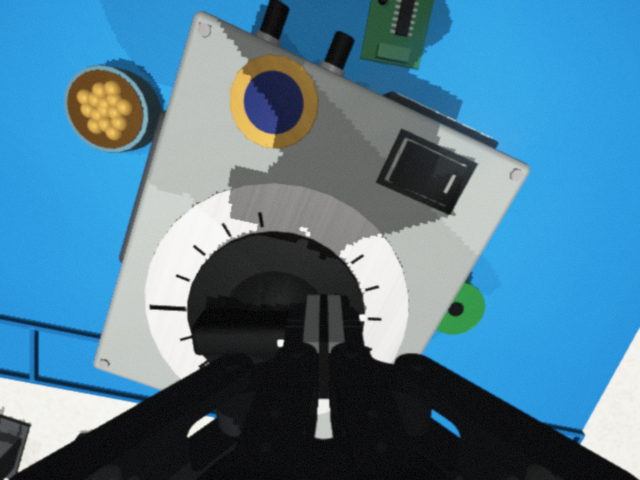

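```bash
python3 -m jog '[[[0,0,2],0],[[0,0,2],0],[[0,0,0.8],0],[[0,0,0],0],[[0,0,0],0]]'
python3 -m jog '[[[-0.3,0,0],0],[[-0.3,0,0],0],[[-0.2,0,0],0],[[0,0,0],0],[[0,0,0],0]]'
cat > rel.py <<'E'
from h import *
s=bot.read_state(); d=np.array([.5686,.1252]); y=np.radians(s['orientation'][2]); p=s['ee_pos'][:2]-d
print('rn(x) %.1f ru(y) %.1f mm'%(1e3*p@[np.cos(y),np.sin(y)],1e3*p@[np.sin(y),-np.cos(y)]),'dial if flush',((103.7+36.5-9.8+9.8-(np.degrees(y)-90))%360).round(1),'z',s['ee_pos'][2].round(4),'F',s['ft_force'].round(1),'j',s['joint_positions'].round(0))
E
python3 rel.py
```

```text
t: 8.95
ee_pos: [0.5334, 0.1458, 0.169]
orientation: [180.0, 0.0, -166.6]
ft_force: [-0.5, 0.4, -0.5]
gripper_width: -0.0002
finger_force: 0.0
t: 9.45
ee_pos: [0.541, 0.1473, 0.1684]
orientation: [180.0, 0.0, -166.6]
ft_force: [0.0, 0.1, -0.1]
gripper_width: -0.0002
finger_force: 0.0
rn(x) 21.7 ru(y) 27.9 mm dial if flush 36.8 z 0.1684 F [ 0.   0.1 -0.1] j [ 23.  42. -72. 101.  43.  70.  43.]
```

```bash
python3 -m jog '[[[-0.2,0,0],0],[[-0.23,0.15,0],0.08],[[-0.23,0.15,0],0.08],[[-0.23,0.15,0],0.08],[[-0.23,0.15,0],0.08]]'>/dev/null; python3 rel.py
python3 -m jog '[[[-0.23,0.15,0],0.08],[[-0.23,0.15,0],0.08],[[-0.23,0.15,0],0.08],[[-0.23,0.15,0],0.08],[[-0.23,0.15,0],0.08]]'; python3 rel.py
```

```text
rn(x) 21.1 ru(y) 27.6 mm dial if flush 55.3 z 0.168 F [-4.2 -0.8  0.5] j [ 20.  41. -66.  99.  40.  68.  27.]
t: 10.45
ee_pos: [0.5628, 0.1604, 0.1681]
orientation: [-180.0, -0.2, 152.1]
ft_force: [-4.0, 3.7, 0.3]
gripper_width: 0.0001
finger_force: 2.4
rn(x) 21.6 ru(y) 28.3 mm dial if flush 78.1 z 0.1681 F [-4.   3.7  0.3] j [ 16.  39. -60.  97.  36.  66.   9.]
```

```bash
for i in 1; do python3 -m jog '[[[-0.23,0.15,0],0.08],[[-0.23,0.15,0],0.08],[[-0.23,0.15,0],0.08],[[-0.23,0.15,0],0.08],[[-0.23,0.15,0],0.08]]'>/dev/null; python3 rel.py
python3 -m jog '[[[-0.23,0.15,0],0.08],[[-0.23,0.15,0],0.08],[[-0.23,0.15,0],0.08],[[-0.23,0.15,0],0.08],[[-0.23,0.15,0],0.08]]'>/dev/null; python3 rel.py
python3 -m jog '[[[-0.23,0.15,0],0.08],[[-0.23,0.15,0],0.08],[[-0.23,0.15,0],0.08],[[-0.23,0.15,0],0.08],[[-0.23,0.15,0],0.08]]'>/dev/null; python3 rel.py;done
```

```text
rn(x) 22.3 ru(y) 28.9 mm dial if flush 101.0 z 0.1682 F [-2.   6.1 -2.5] j [ 13.  38. -53.  95.  33.  64. -10.]
rn(x) 22.8 ru(y) 29.0 mm dial if flush 123.9 z 0.1685 F [ 0.3  5.5 -3.6] j [ 11.  37. -47.  93.  29.  63. -28.]
rn(x) 22.7 ru(y) 28.9 mm dial if flush 146.9 z 0.1687 F [ 4.9  6.3 -2.4] j [  8.  35. -41.  92.  25.  62. -46.]
```

```bash
python3 -m jog '[[[-0.23,0.15,0],0.08],[[-0.23,0.15,0],0.08],[[-0.23,0.15,0],0.08],[[-0.23,0.15,0],0.08],[[-0.23,0.15,0],0.08]]'>/dev/null; python3 rel.py
python3 -m jog '[[[-0.23,0.15,0],0.08],[[-0.23,0.15,0],0.08],[[-0.23,0.15,0],0.08],[[0,0,0],0],[[0,0,0],0]]'>/dev/null; python3 rel.py
python3 - <<'E'
from h import *
c=cam('wrist'); np.savez('w4.npz',**c); t=cam('top'); np.savez('t4.npz',**t); s=cam('scene'); np.savez('s4.npz',**s)
a=cv2.resize(t['img'][145:270,235:385],(480,400),interpolation=cv2.INTER_CUBIC)
b=cv2.resize(s['img'][195:275,320:420],(500,400),interpolation=cv2.INTER_CUBIC)
im=np.hstack([a,b]); im=cv2.resize(im,(790,322))
cv2.imwrite('pics/m4.png',im[:,:,::-1])
E
```

```text
rn(x) 22.4 ru(y) 28.8 mm dial if flush 169.8 z 0.1687 F [ 6.1  2.8 -3.9] j [  6.  34. -34.  92.  21.  60. -64.]
rn(x) 21.6 ru(y) 28.8 mm dial if flush 183.4 z 0.1686 F [ 5.2  1.  -1.5] j [  5.  33. -31.  93.  19.  59. -75.]
```

View pics/m4.png

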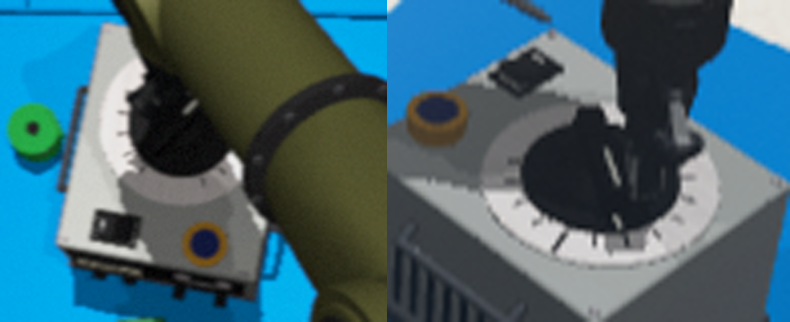

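```bash
cat > ang.py <<'E'
from h import *
def rep(c,name,u,v,z):
    d=np.array([.5686,.1252]); p=at_z(c,u,v,z)[:2]-d; a=np.degrees(np.arctan2(p[1],p[0]))+9.8
    print(name,'r %.1f'%(1e3*np.hypot(*p)),'dial %.1f'%((150-a)%360))
E
python3 - <<'E'
from ang import *
c=dict(np.load('s4.npz'))
rep(c,'idx',377.1,250.2,.159); rep(c,'line0',364.2,253.5,.152); rep(c,'line1',362,257,.152); rep(c,'bar',375,241,.185); 
im=c['img'][195:275,330:420]; cv2.imwrite('pics/s4.png',cv2.resize(im,None,fx=7,fy=7,interpolation=cv2.INTER_CUBIC)[:,:,::-1])
E
```

```text
idx r 49.0 dial 181.9
line0 r 58.4 dial 216.7
line1 r 72.7 dial 217.2
bar r 41.6 dial 189.9
```

View pics/s4.png

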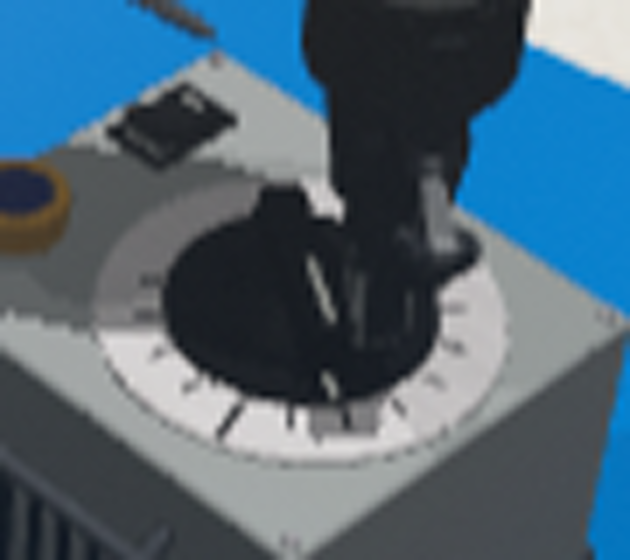

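```bash
python3 -m jog '[[[-0.23,0.15,0],0.08],[[-0.23,0.15,0],0.08],[[-0.23,0.15,0],0.08],[[-0.23,0.15,0],0.08],[[-0.23,0.15,0],0.08]]'>/dev/null; python3 rel.py
python3 -m jog '[[[-0.115,0.075,0],0.04],[[0,0,0],0],[[0,0,0],0],[[0,0,0],0]]'>/dev/null; python3 rel.py
python3 - <<'E'
from h import *
s=cam('scene'); np.savez('s5.npz',**s)
im=s['img'][215:275,335:415]; cv2.imwrite('pics/s5.png',cv2.resize(im,None,fx=9,fy=9,interpolation=cv2.INTER_CUBIC)[:,:,::-1])
E
```

```text
rn(x) 22.2 ru(y) 27.9 mm dial if flush 206.5 z 0.1687 F [ 5.7  2.4 -2.5] j [  3.  32. -25.  94.  15.  58. -93.]
rn(x) 21.9 ru(y) 27.8 mm dial if flush 208.6 z 0.1687 F [ 4.5  2.1 -1.6] j [  2.  32. -24.  94.  15.  57. -95.]
```

View pics/s5.png

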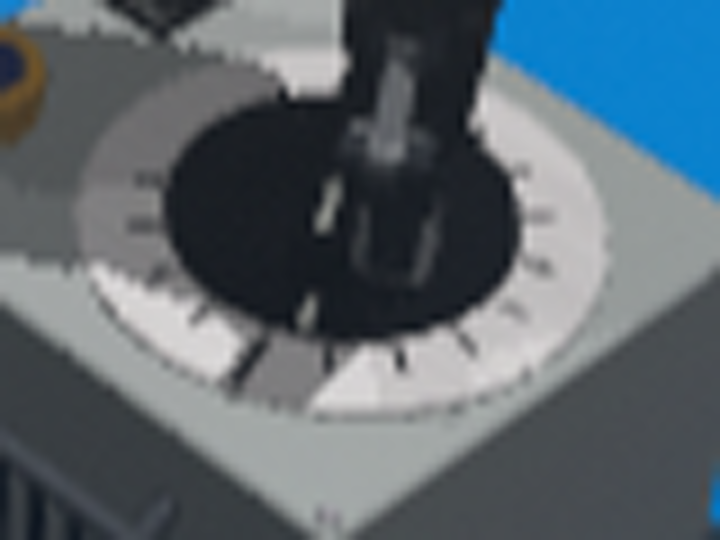

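Run:
```python
from ang import *
c=dict(np.load('s5.npz')); g=lambda n,x,y,z:rep(c,n,335+(x+.5)/9-.5,215+(y+.5)/9-.5,z)
for dz in (0,.002):
  g('idx tip',304,328,.158+dz);g('idx in',315,297,.158+dz);g('L220o',235,390,.152+dz);g('L220i',263,345,.152+dz);g('L200',329,345,.152+dz);g('L200o',329,368,.152+dz);g('L180',401,368,.152+dz)
```

```text
idx tip r 52.0 dial 207.6
idx in r 38.7 dial 206.6
L220o r 77.1 dial 218.7
L220i r 56.8 dial 218.4
L200 r 51.3 dial 199.2
L200o r 60.6 dial 198.9
L180 r 61.7 dial 179.7
idx tip r 54.1 dial 207.4
idx in r 40.8 dial 206.3
L220o r 79.1 dial 218.2
L220i r 58.8 dial 217.8
L200 r 53.4 dial 199.3
L200o r 62.7 dial 199.0
L180 r 63.6 dial 180.4
```

```bash
python3 -m jog '[[[-0.17,0.11,0],0.06],[[-0.17,0.11,0],0.06],[[-0.145,0.09,0],0.05],[[-0.06,0.04,0],0.02],[[0,0,0],0]]'>/dev/null; python3 rel.py
python3 -m jog '[[[0,0,0],0],[[0,0,0],0]]'>/dev/null; python3 rel.py
python3 - <<'E'
from h import *
s=cam('scene'); np.savez('s6.npz',**s)
im=s['img'][215:275,335:415]; cv2.imwrite('pics/s6.png',cv2.resize(im,None,fx=9,fy=9,interpolation=cv2.INTER_CUBIC)[:,:,::-1])
E
```

```text
rn(x) 21.9 ru(y) 27.5 mm dial if flush 219.6 z 0.1687 F [ 5.2  0.8 -2. ] j [   1.   31.  -21.   95.   13.   57. -103.]
rn(x) 21.9 ru(y) 27.5 mm dial if flush 219.5 z 0.1687 F [ 5.3  1.1 -1. ] j [   1.   31.  -21.   95.   13.   57. -103.]
```

View pics/s6.png

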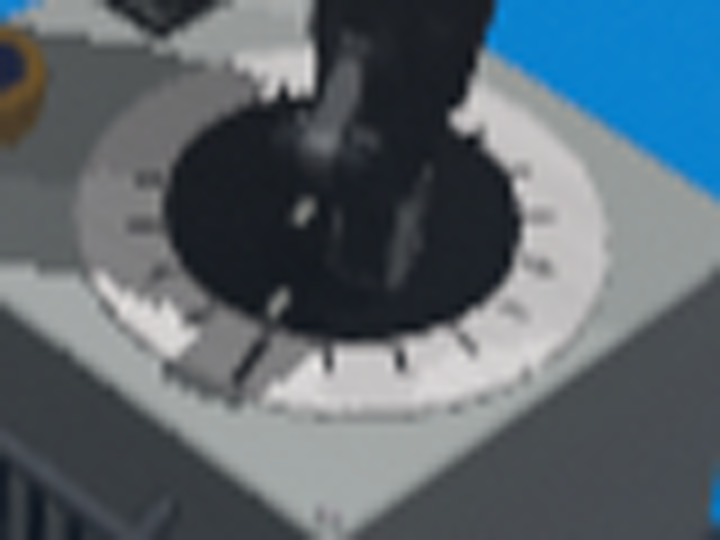

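```bash
python3 - <<'E'
from ang import *
c=dict(np.load('s6.npz')); g=lambda n,x,y,z:rep(c,n,335+(x+.5)/9-.5,215+(y+.5)/9-.5,z)
g('idx tip',270,317,.159);g('idx in',287,290,.159);g('L220o',235,390,.153);g('L220i',265,343,.153)
E
python3 -m jog '[[[0.5,0,0],0],[[0.5,0,0],0],[[0.3,0,-3],0],[[0,0,-3],0],[[0,0,-3],0]]'; python3 rel.py
```

```text
idx tip r 52.2 dial 218.7
idx in r 39.7 dial 218.4
L220o r 78.1 dial 218.4
L220i r 56.8 dial 217.9
t: 15.3
ee_pos: [0.6061, 0.1039, 0.259]
orientation: [-180.0, 0.1, 10.7]
ft_force: [0.4, 0.3, 0.8]
gripper_width: -0.0004
finger_force: 0.0
rn(x) 32.9 ru(y) 27.9 mm dial if flush 219.5 z 0.259 F [0.4 0.3 0.8] j [   1.   28.  -22.   85.   11.   70. -101.]
```

```bash
python3 -m jog '[[[0,0,0],0],[[0,0,0],0],[[0,0,0],0]]'>/dev/null
python3 - <<'E'
from h import *
a=dict(np.load('s6.npz'))['img']; b=cam('scene')['img']
def cen(im):
    w=np.clip(im[244:253,360:370].astype(float).min(2)-70,0,None); w[np.add.outer(np.arange(9),np.zeros(10))>6]=0
    yy,xx=np.mgrid[:9,:10]; return (w*xx).sum()/w.sum(),(w*yy).sum()/w.sum()
print(cen(a),cen(b)); r=bot.read_state(); print(r['ft_force'],r['t'])
bot.job_done()
E
```

```text
(np.float64(3.2717770034843205), np.float64(4.919860627177701)) (np.float64(3.2992700729927007), np.float64(4.916058394160584))
[-0.75496584 -0.30203    -0.33611233] 15.65
the job is handed in; nothing more can be done
```

I pressed the rocker switch on while the dial stood at about 37°, then pushed the dial to about 219–220° against the long line at 220°. The dial did not move when I lifted the fingers clear, and I handed the job in at 15.65 s; no verdict came back.

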